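Fetch the jam jar from the sliding-door galley locker

TASK

Breakfast in the van: the round jam jar stands in one of the two compartments of the low plywood locker, under its clear sliding doors. Slide the door above the jar aside past the other door, take the jar out and stand it upright in the middle of the stacked plates.

Things in the scene. Friction and masses are not known exactly. Their poses are not given: they have to be found in the camera images.
- jar: Round jar, metal lid, 48 mm diameter, 70 tall, 0.15-0.31 kg; origin: centre of underside, z up. Upright, 80-102 mm left or right of the fixed locker's middle (a tin box is on the other side). Locker 340 long, 200 wide, floor 8 mm up, walls 10; end walls 86 high, long sides 103; 8 mm partition makes two 156 x 180 compartments, jar within 12 mm of their centre line.
- left_door_handle (a point): Grip bar (60 x 10 mm, 32 tall, top 132 mm up) of the left, upper door; point on the bar, 118 mm above the counter. y: along the locker to robot's left; x: across, away from robot. Clear plate 162 long, 170 wide, at 95-100 mm height, bar 17 mm in from its outer end; slides right (-y) over the other, 125 mm, 1.5 N friction, stays put. Shut, the bars are 290 mm apart; each door starts 0-12 mm open.
- right_door_handle (a point): Grip bar (60 x 10 mm, 40 tall, top 132 mm up) of the right, lower door; point on the bar, 118 mm above the counter. y: along the locker to robot's left; x: across, away from robot. Clear plate 162 long, 170 wide, at 87-92 mm height, bar 17 mm in from its outer end; slides left (+y) under the other, 125 mm, 1.5 N friction, stays put. Keep fingertips above 102 mm to clear the upper door.
- plate_middle (a point): Centre of the flat eating surface of the upper of two stacked round melamine plates standing on the counter (184 mm rim diameter, rim 23 mm above the counter; flat middle about 110 mm across, 11 mm above the counter where this point lies). z up; the stack is one loose 0.45 kg piece.

How it is judged (in metres and radians):
On the way:
1. a door is slid aside past the other (the two grip bars less than 220 mm apart) (horizontal distance between left_door_handle and right_door_handle below 0.22 m), for 0.1 s.
At the end, for the whole second after the job is handed in: The jar stands upright (within 10 degrees) and at rest on the upper plate, its centre within 30 mm of the plate's middle, and the plates lie flat on the counter (horizontal distance between jar and plate_middle below 0.03 m and z of jar in the frame of plate_middle between -0.006 and 0.008 m and angle between each of jar, plate_middle's own z axis and vertical below 0.17 rad and height (world z) of plate_middle below 0.018 m and linear speed of jar below 0.02 m/s); the robot touches nothing.
It also fails if it takes over 56 s, if anything falls off the work surface, if the arm or the gripper's body presses on something with over 40 N, if the wrist force passes 120 N, or if a joint passes its speed limit or range.

ROBOT

A 6-joint arm with a two-finger parallel gripper is mounted at the origin on the work surface. World frame = base frame: x ahead of the robot, y to its left, z up, the work surface at z = 0. Lengths are in m, angles in degrees, forces in N, time in s.
With the tool pointing down it reaches from about 0.35 to 0.775 m from the base axis. Payload 5.5 kg.
Tool frame: the origin (TCP) lies at the very end of the fingers, on their centre line; the grasp point (between the pads) lies 19 mm behind it; z points along the fingers, y is the line along which they close (so a half turn about z gives the same grasp; the last joint's range is limited). The gripper opens to 85 mm and grips with 20 to 120 N. Pads are 22 mm wide; open, the fingers measure 114 mm over their backs; the gripper's body (76 mm by 85 mm) begins 54 mm behind the grasp point. The pads swing forward as they close: fully open they stand 13 mm farther back than shut.
Start: joints at [66.142, 17.945, 2.641, 74.691, 0, 82.002], TCP at [0.157, 0.553, 0.231] pointing down, gripper open.
Joint ranges: [-158.12, 158.12], [-49.38, 96.58], [-58.88, 72.47], [-126.05, 133.96], [-84.25, 85.87], [-180, 180]. Speed limits (degrees/s): [147.25, 147.25, 180, 180, 180, 180].

INTERFACE

Orientations are given as a 3x3 rotation matrix whose columns are the frame's x, y, z axes.
In Python, from station import status, get_image, camera_params, r gives the robot as it stands.
- The arm moves only by the shell command python3 -m creep 'ROWS' [FORCE]. ROWS is text: rows parted by semicolons, each of 7 numbers parted by spaces: the shift along the tool's x, y, z in mm, then the turn, a rotation vector about the tool's x, y, z in degrees, then the finger opening in mm, from 0 to 85.4. A call has 1 to 10 rows; each row is the pose to reach, as a shift and turn from the pose commanded when the call began, along the tool's axes at that moment; what a row does not reach only later rows make up. A row lasts 1/12 s, in which the tool goes at most 41.7 mm and 7.16 degrees, less where a joint would pass 70% of its speed; a pose out of reach is approached as far as the arm can. A call with a gripper value outside its range is refused whole. The fingers move at their own pace and stop on an object; FORCE is the grip in N (left out, the last holds). Time passes only in rows, so rows that repeat a pose let the fingers close. It gives the time, the measured TCP pose, the force, the opening and the grip force at its end, in the units of the state.
- status.read_state(): the state, without advancing time (a new reading comes with each control period).
- get_image(name): name is "scene" or "top" or "wrist"; returns (picture, depth): 480x640x3 uint8, red, green, blue; 480x640 float32, m along the optical axis (not along the pixel's ray), 0 where there is no reading.
- camera_params(name): a dict with "fx", "fy", "cx", "cy" (pixels), "R" (3x3) and "t" (3): a world point X has camera coordinates R X + t. Camera axes: x right, y down, z forward; pixel columns grow to the right and rows downward; lengths in m; the calibration is good to about 2 mm. A picture is of the moment at which its call begins: read the wrist's pose just before it. camera_params takes no time and is no camera call; for the wrist camera it gives the pose at the moment of the call.
- r.hand_in(): hands the job in; it is judged then, once.
The state is a dict: "time_s": time; "joint_positions": joint angles; "qvel": joint speeds; "tau": joint torques, N m; "position": TCP position; "tool_rot": TCP orientation; "contact_force": force on the tool from outside, world axes, zero at the start; "torque": the same for the moment, N m; "finger_gap": finger opening in m; "gripper_force": force on a finger pad.
Only numpy, scipy, OpenCV 4.12 (cv2) and the standard library are available. Lean on these libraries where they do the work, as an engineer would, in place of code of your own. Each camera call takes 0.05 s, during which the arm holds its last target. There are 200 camera calls.

## Working session

There is one attempt and no reset: what is moved stays moved. The work goes in short steps, Python scripts to look and compute and a shell command to move; the robot and the scene stay as the last step left them, time stands still between calls to the robot, and variables do not carry over. Pictures are saved under pics/ and viewed, at most 10 in all, crops included, and the job is handed in when it is done.

```bash
mkdir -p pics; python3 - <<'E'
from station import *
import cv2,numpy as np
s=status.read_state();print(s['time_s'],s['position'],s['tool_rot'],s['finger_gap'])
for n in('scene','top'):
    p,d=get_image(n);cv2.imwrite(f'pics/{n}1.png',p[:,:,::-1]);np.save(f'pics/{n}1.npy',d);print(n,camera_params(n))
E
```

```text
0.0 [0.15694129 0.55261947 0.23038868] [[-9.61928559e-01  2.73300007e-01 -7.43725576e-04]
 [ 2.73300908e-01  9.61927058e-01 -1.71727395e-03]
 [ 2.46078772e-04 -1.85515574e-03 -9.99998249e-01]] 0.08510528074368394
scene {'fx': 441.4456522963605, 'fy': 441.4456522963605, 'cx': 317.46214285906024, 'cy': 241.08614608899825, 'R': array([[-0.25164911,  0.96769456, -0.0154907 ],
       [ 0.55110713,  0.1301214 , -0.82422652],
       [-0.79558384, -0.21595291, -0.56604831]]), 't': array([ 0.07294572, -0.22758398,  1.21720569])}
top {'fx': 570.3119100368866, 'fy': 570.3119100368866, 'cx': 319.6777813993483, 'cy': 247.1645038006222, 'R': array([[ 0.08322327, -0.9965077 , -0.00680345],
       [-0.96505957, -0.07889093, -0.24987244],
       [ 0.24846308,  0.02736094, -0.96825486]]), 't': array([0.01250971, 0.55214149, 0.83578854])}
```

View pics/top1.png

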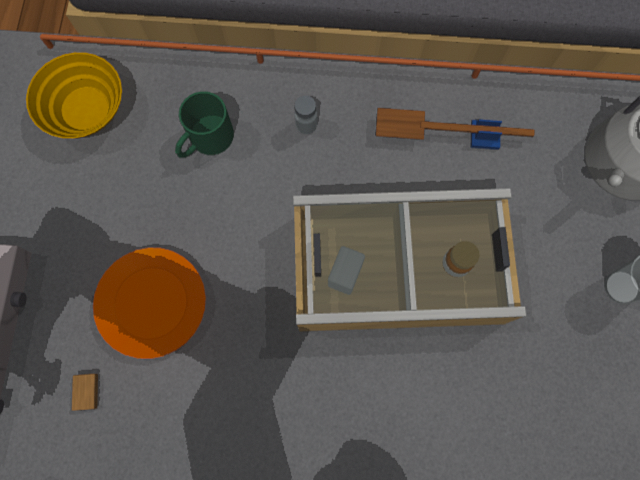

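View pics/scene1.png

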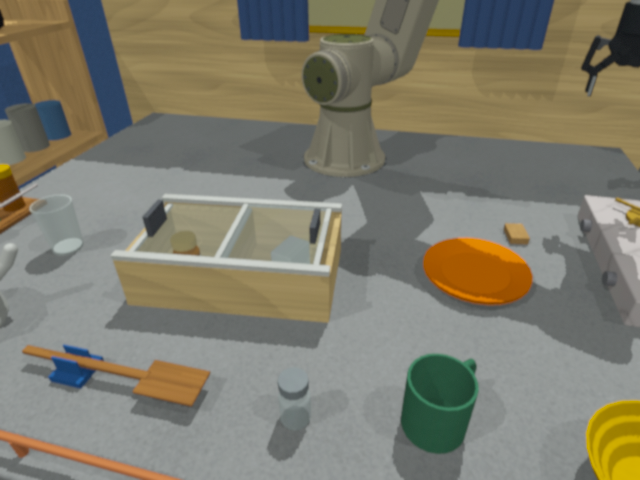

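The top view shows the jar under the right door at about (463,257), the right bar at (502,249), the left bar at (317,255) and the plates at (150,301). I'll enlarge the locker for accuracy.

```bash
cat > h.py <<'E'
import numpy as np
from station import camera_params
def at(n,u,v,z):
    c=camera_params(n);R=np.array(c['R']);C=-R.T@c['t']
    d=R.T@[(u-c['cx'])/c['fx'],(v-c['cy'])/c['fy'],1];return C+d*(z-C[2])/d[2]
E
python3 - <<'E'
import cv2,numpy as np
from h import at
p=cv2.imread('pics/top1.png');cv2.imwrite('pics/c1.png',cv2.resize(p[180:340,290:530],None,fx=3.3,fy=3.3,interpolation=cv2.INTER_CUBIC))
hsv=cv2.cvtColor(p,cv2.COLOR_BGR2HSV);m=cv2.inRange(hsv,(3,180,60),(14,255,255));m[:230]=0;m[:,230:]=0
c=max(cv2.findContours(m,0,2)[0],key=cv2.contourArea);e=cv2.fitEllipse(c);print(e,at('top',*e[0],.023))
E
```

```text
((148.5908966064453, 303.7121276855469), (104.9820785522461, 113.70890045166016), 64.74372100830078) [0.44335494 0.33020614 0.023     ]
```

View pics/c1.png

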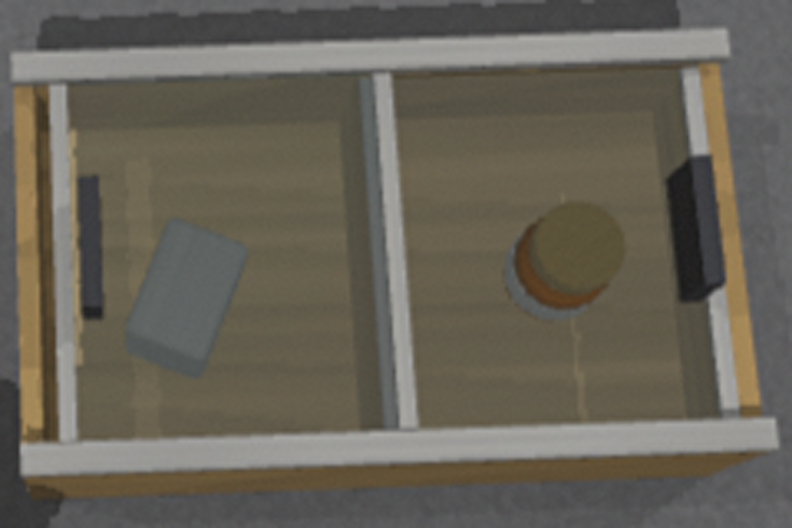

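The crop shows the right bar's top face centred at about (706,222), the left bar's at (90,244), and the jar lid's centre at (577,247).

```bash
python3 - <<'E'
import numpy as np
from h import at
from station import status,camera_params
def C(u,v,z): return at('top',290+(u+.5)/3.3-.5,180+(v+.5)/3.3-.5,z)
P={}
for n,u,v,z in [('bar',706,222,.132),('barTL',690,157,.132),('barTR',710,157,.132),('barBR',722,284,.132),('left',90,244,.132),('jar',577,247,.078),
 ('fo1',12,53,.103),('fo2',728,30,.103),('nr1',22,446,.103),('nr2',776,420,.103),('nr1b',22,474,.103),('nr2b',776,447,.103)]:
    P[n]=C(u,v,z);print(n,P[n].round(4))
print('plate flat',at('top',151,301,.011))
d=P['nr1']-P['nr2'];print('yaw of locker y axis (from +y, toward -x +):',np.degrees(np.arctan2(-d[0],d[1])))
d=P['fo1']-P['fo2'];print(np.degrees(np.arctan2(-d[0],d[1])))
# plate from depth: rim pixels
D=np.load('pics/top1.npy');c=camera_params('top');R=np.array(c['R']);v,u=np.mgrid[:480,:640]
X=np.stack([(u-c['cx'])/c['fx']*D,(v-c['cy'])/c['fy']*D,D],-1);W=(X-c['t'])@R
for lab,(a,b) in {'jar':(463,257),'bar':(504,247),'plate':(150,301),'wall':(400,317)}.items(): print(lab,W[b,a].round(4))
m=(W[...,2]>.012)&(W[...,2]<.035)&(abs(W[...,0]-.44)<.13)&(abs(W[...,1]-.33)<.13)
import cv2
cc,r=cv2.minEnclosingCircle((W[m][:,:2]*1000).astype(np.float32));print(cc,r)
E
```

```text
bar [ 0.5558 -0.2138  0.132 ]
barTL [ 0.5856 -0.2066  0.132 ]
barTR [ 0.5863 -0.2155  0.132 ]
barBR [ 0.5279 -0.221   0.132 ]
left [0.5233 0.0594 0.132 ]
jar [ 0.5539 -0.1693  0.078 ]
fo1 [0.6204 0.1051 0.103 ]
fo2 [ 0.6593 -0.2327  0.103 ]
nr1 [0.4347 0.0829 0.103 ]
nr2 [ 0.4743 -0.2542  0.103 ]
nr1b [0.4222 0.0818 0.103 ]
nr2b [ 0.4621 -0.2542  0.103 ]
plate flat [0.44971779 0.33078821 0.011     ]
yaw of locker y axis (from +y, toward -x +): 6.7004486366858265
6.580562437582816
jar [ 0.5452 -0.1632  0.0951]
bar [ 0.5554 -0.214   0.1333]
plate [0.4496 0.3326 0.0106]
wall [ 0.4439 -0.0702  0.1045]
(414.4659118652344, 354.0353088378906) 130.91632080078125
```

```bash
cat >> h.py <<'E'
from scipy.spatial.transform import Rotation as Ro
L0=np.array([.541,-.075]);a=np.radians(6.65);XH=np.array([np.cos(a),np.sin(a)]);YH=np.array([-np.sin(a),np.cos(a)])
def go(x,y,z):
    from station import status
    s=status.read_state();T=np.array(s['tool_rot']);G=np.array([[YH[0],XH[0],0],[YH[1],XH[1],0],[0,0,-1]])
    print((1000*T.T@(np.array([x,y,z])-s['position'])).round(1),Ro.from_matrix(T.T@G).as_rotvec(degrees=True).round(2),s['time_s'])
E
python3 -m creep '-349 -268 0 0 0 67.5 30;-349 -268 0 0 0 67.5 30;-349 -268 0 0 0 67.5 30;-349 -268 0 0 0 67.5 30;-349 -268 0 0 0 67.5 30;-349 -268 0 0 0 67.5 30;-349 -268 0 0 0 67.5 30;-349 -268 0 0 0 67.5 30;-349 -268 0 0 0 67.5 30;-349 -268 0 0 0 67.5 30'
python3 -c "
from h import go
go(.5597,-.2476,.18);go(.5597,-.2476,.109)"
```

```text
time_s: 0.93
position: [0.4062, 0.2168, 0.2312]
tool_rot: [[-0.11, 0.994, -0.0], [0.994, 0.11, 0.0], [0.0, -0.0, -1.0]]
contact_force: [1.4, 1.4, 0.3]
finger_gap: 0.0304
gripper_force: 0.0
[-478.5  101.4   51.1] [-0.01 -0.01 -0.33] 0.9333
[-478.5  101.4  122.1] [-0.01 -0.01 -0.33] 0.9333
```

```bash
python3 -m creep '-478 101 51 0 0 -.3 30;-478 101 51 0 0 -.3 30;-478 101 51 0 0 -.3 30;-478 101 51 0 0 -.3 30;-478 101 51 0 0 -.3 30;-478 101 51 0 0 -.3 30;-478 101 51 0 0 -.3 30;-478 101 51 0 0 -.3 30;-478 101 51 0 0 -.3 30;-478 101 51 0 0 -.3 30'
python3 -m creep '0 0 0 0 0 0 30;0 0 0 0 0 0 30' | head -2
python3 -c "
from h import go
go(.5597,-.2476,.18);go(.5597,-.2476,.109)"
```

```text
time_s: 1.77
position: [0.5376, -0.1761, 0.1874]
tool_rot: [[-0.12, 0.993, -0.001], [0.993, 0.12, 0.001], [0.001, -0.0, -1.0]]
contact_force: [1.4, 0.2, 0.3]
finger_gap: 0.0299
gripper_force: 0.0
time_s: 1.93
position: [0.5374, -0.1762, 0.1865]
[-73.6  13.8   6.4] [-0.1  -0.08  0.07] 1.9333
[-73.7  13.9  77.4] [-0.1  -0.08  0.07] 1.9333
```

```bash
python3 -m creep '-37 7 3 0 0 0 30;-74 14 6 0 0 0 30;-74 14 6 0 0 0 30;-74 14 30 0 0 0 30;-74 14 55 0 0 0 30;-74 14 77 0 0 0 30;-74 14 77 0 0 0 30;-74 14 77 0 0 0 30'
python3 - <<'E'
from h import go
go(.5597,-.2476,.109)
from station import *;import cv2
p,d=get_image('top');cv2.imwrite('pics/top2.png',cv2.resize(p[160:340,280:540],None,fx=3,fy=3,interpolation=2)[:,:,::-1])
E
```

```text
time_s: 2.6
position: [0.5593, -0.2438, 0.1101]
tool_rot: [[-0.122, 0.993, -0.003], [0.993, 0.122, 0.002], [0.003, -0.003, -1.0]]
contact_force: [-0.0, 0.6, 0.4]
finger_gap: 0.0299
gripper_force: 0.0
[-3.8 -0.   1.1] [-0.17 -0.15  0.37] 2.6
```

View pics/top2.png

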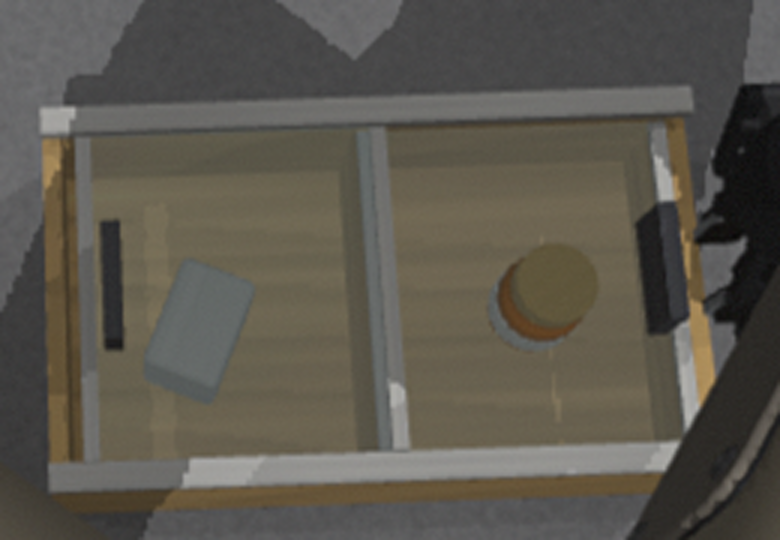

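The fingertips stand just outside the right bar, about (660,268) in the crop, and are clear of everything. I'll push in +y.

```bash
python3 -m creep '8 0 0 0 0 0 30;16 0 0 0 0 0 30;28 0 0 0 0 0 30;40 0 0 0 0 0 30;52 0 0 0 0 0 30;64 0 0 0 0 0 30;76 0 0 0 0 0 30;88 0 0 0 0 0 30;99 0 0 0 0 0 30;110 0 0 0 0 0 30'
python3 -m creep '8 0 0 0 0 0 30;16 0 0 0 0 0 30;19 0 0 0 0 0 30;19 0 0 0 0 0 30;0 0 -5 0 0 0 40;-20 0 -50 0 0 0 85;-55 0 -80 0 0 0 85;-55 0 -80 0 0 0 85;-55 0 -80 0 0 0 85;-55 0 -80 0 0 0 85'
python3 - <<'E'
from h import *
from station import *;import cv2
p,d=get_image('top');cv2.imwrite('pics/top3.png',cv2.resize(p[160:340,280:540],None,fx=3,fy=3,interpolation=2)[:,:,::-1])
go(.5539,-.1693,.16)
E
```

```text
time_s: 3.48
position: [0.547, -0.1354, 0.111]
tool_rot: [[-0.121, 0.993, -0.0], [0.993, 0.121, 0.0], [0.0, -0.0, -1.0]]
contact_force: [1.2, -2.3, 1.9]
finger_gap: 0.0298
gripper_force: 1.0
time_s: 4.32
position: [0.5535, -0.1915, 0.1903]
tool_rot: [[-0.119, 0.993, -0.001], [0.993, 0.119, 0.001], [0.001, -0.0, -1.0]]
contact_force: [0.8, 0.0, -0.7]
finger_gap: 0.0848
gripper_force: 0.0
[20.9  3.7 29.4] [-0.13 -0.13  0.26] 4.3667
```

View pics/top3.png

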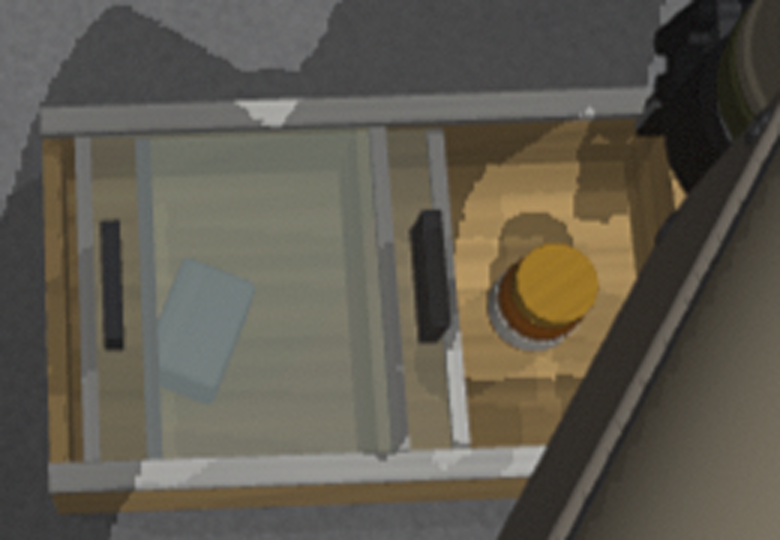

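The right door is aside: its bar is at crop (432,275), and the jar stands uncovered with its lid at (557,285). Next I'll descend on it.

```bash
python3 -m creep '20 4 10 0 0 0 85;20 4 30 0 0 0 85;20 4 30 0 0 0 85;20 4 50 0 0 0 85;20 4 75 0 0 0 85;20 4 100 0 0 0 85;20 4 120 0 0 0 85;20 4 140 0 0 0 85;20 4 157 0 0 0 85;20 4 157 0 0 0 85'
python3 -m creep '0 0 0 0 0 0 40;0 0 0 0 0 0 40;0 0 0 0 0 0 40;0 0 0 0 0 0 40;0 0 0 0 0 0 40;0 0 0 0 0 0 40' 45
python3 -c "
from h import *
go(.5539,-.170,.033)"
```

```text
time_s: 5.2
position: [0.5517, -0.1687, 0.0297]
tool_rot: [[-0.121, 0.993, -0.008], [0.993, 0.121, 0.004], [0.005, -0.008, -1.0]]
contact_force: [-0.3, 0.8, 0.3]
finger_gap: 0.0848
gripper_force: 0.0
time_s: 5.7
position: [0.5567, -0.1713, 0.0358]
tool_rot: [[-0.121, 0.993, 0.003], [0.993, 0.121, -0.001], [-0.001, 0.003, -1.0]]
contact_force: [-1.1, 2.1, 7.1]
finger_gap: 0.0456
gripper_force: 46.6
[ 1.6 -2.6  2.8] [0.16 0.07 0.3 ] 5.7
```

```bash
python3 -m creep '0 0 -4 0 0 0 40;0 0 -12 0 0 0 40;0 0 -25 0 0 0 40;0 0 -45 0 0 0 40;0 0 -65 0 0 0 40;0 0 -90 0 0 0 40;0 0 -115 0 0 0 40;0 0 -140 0 0 0 40;0 0 -150 0 0 0 40;0 0 -150 0 0 0 40'
python3 - <<'E'
from h import *
from station import *;import cv2
p,d=get_image('scene');cv2.imwrite('pics/s4.png',cv2.resize(p[60:320,80:560],None,fx=1.6,fy=1.6)[:,:,::-1])
go(.447,.331,.187)
E
```

```text
time_s: 6.53
position: [0.557, -0.1717, 0.1871]
tool_rot: [[-0.121, 0.993, 0.005], [0.993, 0.121, -0.002], [-0.003, 0.005, -1.0]]
contact_force: [0.2, 0.5, -2.9]
finger_gap: 0.0458
gripper_force: 46.7
[511.8 -47.6  -2.8] [0.12 0.07 0.29] 6.5833
```

View pics/s4.png

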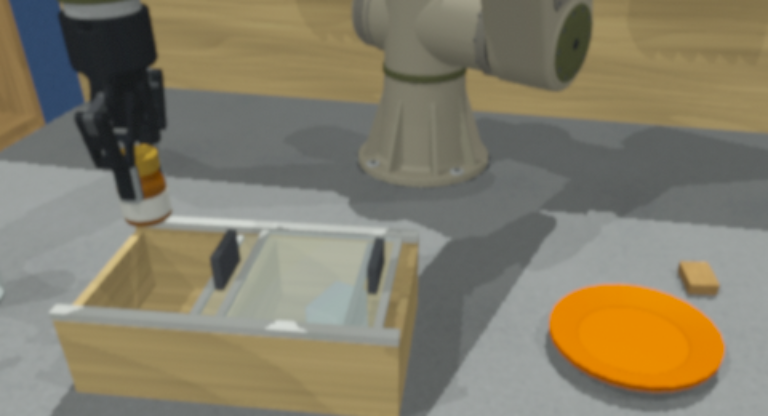

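The jar is gripped upright and lifted clear; the plate's flat is centred at about crop (633,340). I'll carry it over.

```bash
python3 -c "
from h import at
print(at('scene',80+633/1.6,60+340/1.6,.011),at('scene',80+635/1.6,60+335/1.6,.023),at('top',149.5,301.7,.023))"
python3 -m creep '20 0 0 0 0 0 40;55 0 0 0 0 0 40;90 0 0 0 0 0 40;125 0 0 0 0 0 40;160 0 0 0 0 0 40;195 -10 0 0 0 0 40;230 -15 0 0 0 0 40;265 -20 0 0 0 0 40;300 -25 0 0 0 0 40;335 -30 0 0 0 0 40'
python3 -m creep '35 -4 0 0 0 0 40;70 -8 0 0 0 0 40;105 -12 0 0 0 0 40;140 -16 0 0 0 0 40;165 -17 0 0 0 0 40;175 -17 0 0 0 0 40;175 -17 0 0 0 0 40;175 -17 0 0 0 0 40'
python3 - <<'E'
from h import *
from station import *;import cv2
go(.447,.331,.043)
p,d=get_image('scene');cv2.imwrite('pics/s5.png',cv2.resize(p[80:330,380:600],None,fx=2.4,fy=2.4,interpolation=2)[:,:,::-1])
E
```

```text
[0.4519438  0.33108497 0.011     ] [0.45854552 0.33080388 0.023     ] [0.44676214 0.32924432 0.023     ]
time_s: 7.42
position: [0.483, 0.1592, 0.1817]
tool_rot: [[-0.121, 0.993, -0.004], [0.993, 0.121, -0.001], [-0.0, -0.004, -1.0]]
contact_force: [0.6, -0.2, -3.1]
finger_gap: 0.0457
gripper_force: 46.8
time_s: 8.08
position: [0.4462, 0.3291, 0.1823]
tool_rot: [[-0.122, 0.993, -0.003], [0.993, 0.122, -0.002], [-0.002, -0.003, -1.0]]
contact_force: [0.3, -0.0, -3.0]
finger_gap: 0.0456
gripper_force: 46.8
[  2.    1.4 139.3] [-0.16  0.1   0.35] 8.0833
```

View pics/s5.png

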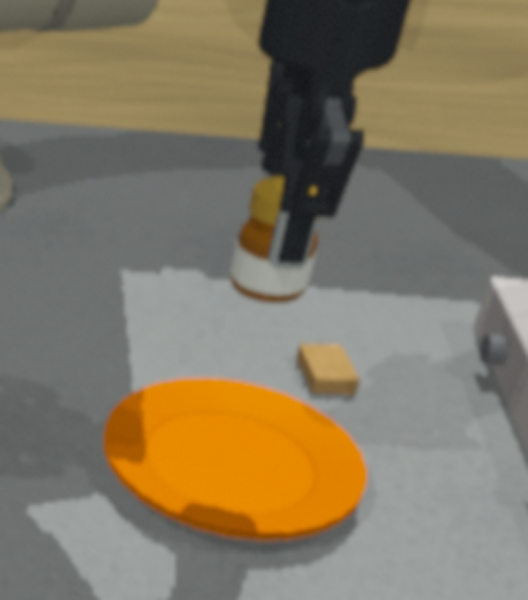

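The jar hangs upright above the plate; its bottom centre is at about crop (274,287).

```bash
python3 -c "
from h import at
print(at('scene',380+274/2.4,80+287/2.4,.1545))"
python3 -m creep '2 3 25 0 0 0 40;2 3 55 0 0 0 40;2 3 80 0 0 0 40;2 3 105 0 0 0 40;2 3 122 0 0 0 40;2 3 132 0 0 0 40;2 3 136 0 0 0 40;2 3 136 0 0 0 40;2 3 136 0 0 0 40'
```

```text
[0.44519226 0.33385307 0.1545    ]
time_s: 8.88
position: [0.4508, 0.3318, 0.0489]
tool_rot: [[-0.12, 0.993, 0.001], [0.993, 0.12, 0.001], [0.0, 0.001, -1.0]]
contact_force: [0.1, 0.8, -2.7]
finger_gap: 0.0457
gripper_force: 46.8
```

```bash
python3 -m creep '0 0 2 0 0 0 40;0 0 4 0 0 0 40;0 0 6 0 0 0 40;0 0 7 0 0 0 40;0 0 7 0 0 0 40;0 0 7 0 0 0 40'; python3 -m creep '0 0 1 0 0 0 40;0 0 2 0 0 0 40;0 0 2 0 0 0 40'
```

```text
time_s: 9.38
position: [0.4498, 0.3321, 0.0411]
tool_rot: [[-0.121, 0.993, -0.0], [0.993, 0.121, 0.0], [0.0, -0.0, -1.0]]
contact_force: [-0.2, -0.2, -2.4]
finger_gap: 0.0455
gripper_force: 46.8
time_s: 9.63
position: [0.4499, 0.332, 0.0389]
tool_rot: [[-0.121, 0.993, -0.0], [0.993, 0.121, 0.0], [0.0, -0.0, -1.0]]
contact_force: [0.4, -0.6, -2.3]
finger_gap: 0.0462
gripper_force: 46.8
```

```bash
python3 -m creep '0 0 1 0 0 0 40;0 0 1 0 0 0 40;0 0 2 0 0 0 40;0 0 2 0 0 0 40' | grep -A1 -E "pos|contact"
```

```text
position: [0.4499, 0.3321, 0.0388]
tool_rot: [[-0.121, 0.993, 0.001], [0.993, 0.121, 0.001], [0.0, 0.001, -1.0]]
contact_force: [-3.6, -1.8, 11.3]
finger_gap: 0.0457
```

Contact is at the expected height. I'll unload, open slowly, then retreat.

```bash
python3 -m creep '0 0 -2 0 0 0 40;0 0 -2 0 0 0 40;0 0 -2 0 0 0 52;0 0 -2 0 0 0 60;0 0 -2 0 0 0 85;0 0 -2 0 0 0 85;0 0 -2 0 0 0 85;0 0 -2 0 0 0 85' | grep -A1 -E "pos|contact"
python3 -m creep '0 0 -10 0 0 0 85;0 0 -25 0 0 0 85;0 0 -45 0 0 0 85;0 0 -70 0 0 0 85;0 0 -100 0 0 0 85;0 0 -130 0 0 0 85;-30 0 -150 0 0 0 85;-70 0 -150 0 0 0 85;-110 0 -150 0 0 0 85;-150 0 -150 0 0 0 85' | grep -A1 -E "pos|contact"
python3 -m creep '-20 0 0 0 0 0 85;-20 0 0 0 0 0 85;-20 0 0 0 0 0 85' | head -2
python3 - <<'E'
from station import *;import cv2
p,d=get_image('scene');q,_=get_image('top')
f=lambda i:cv2.resize(i,(400,400))
cv2.imwrite('pics/s6.png',cv2.hconcat([f(p[190:320,410:540]),f(q[230:370,80:220])])[:,:,::-1])
E
```

```text
position: [0.4499, 0.332, 0.039]
tool_rot: [[-0.121, 0.993, 0.0], [0.993, 0.121, 0.0], [0.0, 0.0, -1.0]]
contact_force: [0.3, 0.3, -0.4]
finger_gap: 0.085
position: [0.4683, 0.182, 0.1906]
tool_rot: [[-0.123, 0.992, 0.002], [0.992, 0.123, 0.001], [0.0, 0.002, -1.0]]
contact_force: [0.0, 0.5, 0.4]
finger_gap: 0.085
time_s: 11.72
position: [0.4707, 0.1623, 0.1899]
```

View pics/s6.png

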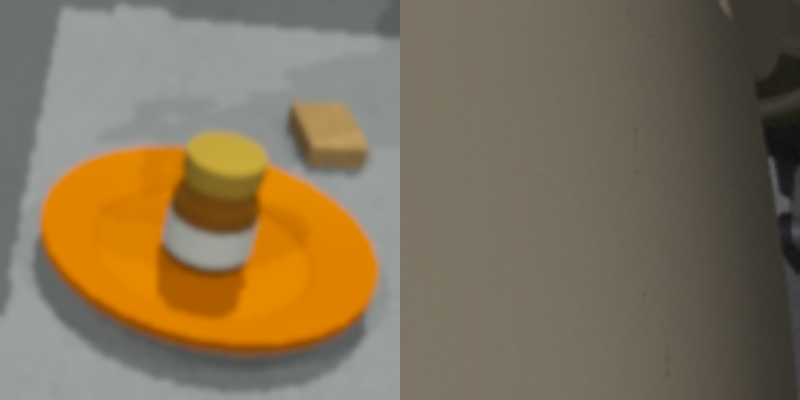

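In the left half the jar stands upright with its base at about (209,250), and the plate's flat is centred at about (203,242), so they are only a few mm apart. I'll hand in.

```bash
python3 -c "
from station import r
print(r.hand_in())"
```

```text
the job is handed in; nothing more can be done
None
```

The right door is slid aside and the jar stands upright on the upper plate, a few mm from its middle by the last camera view. I handed the job in at about 12 s; no verdict came back.

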